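# Lay out the overhauled valve's parts in order of assembly

### The arm

A 6-joint arm with a two-finger parallel gripper is mounted at the origin on the work surface. World frame = base frame: x ahead of the robot, y to its left, z up, the work surface at z = 0. Lengths are in m, angles in rad, forces in N, time in s.
With the tool pointing down it reaches from about 0.25 to 0.725 m from the base axis. Payload 4 kg.
Tool frame: the origin (TCP) lies midway between the tips of the shut fingers; the grasp point (between the pads) lies 19 mm behind it; z points along the fingers, y is the line along which they close (so a half turn about z gives the same grasp; the last joint's range is limited). The gripper opens to 85 mm and grips with 20 to 120 N. Pads are 22 mm wide; open, the fingers measure 114 mm over their backs; the gripper's body (76 mm by 85 mm) begins 54 mm behind the grasp point. The pads swing forward as they close: fully open they stand 13 mm farther back than shut.
Start: joints at [1.164, 0.241, 0.005, 1.335, 0, 1.571], TCP at [0.198, 0.459, 0.231] pointing down, gripper open.
Joint ranges: [-2.72, 2.72], [-1.05, 1.87], [-1.09, 1.28], [-1.99, 2.15], [-1.42, 1.44], [-3.14, 3.14]. Speed limits (rad/s): [2.79, 2.79, 3.14, 3.14, 3.14, 3.14].

### API

Orientations are given as a unit quaternion [x, y, z, w].
In Python, from workcell import bot gives the robot as it stands.
- The arm moves only by the tool move_arm, never from a script. Its argument "motion" is a list of rows, each an object of numbers: "x", "y", "z": the shift along the tool's x, y, z in cm; "yaw": the turn about the tool's z in degrees. A call has 1 to 20 rows; each row is the pose to reach, as a shift and turn from the pose commanded when the call began, along the tool's axes at that moment; what a row does not reach only later rows make up. A row lasts 1/8 s, in which the tool goes at most 62.5 mm and 10.7 degrees, less where a joint would pass 70% of its speed; a pose out of reach is approached as far as the arm can. A call with a gripper value outside its range is refused whole. "gripper" is the opening, from -1 (shut) to 1 (fully open), set as the call begins (left out, the last holds). The fingers move at their own pace and stop on an object; the grip force is fixed at half the most. Time passes only in rows, so rows that repeat a pose let the fingers close. It gives the time, the measured TCP pose, the force, the opening and the grip force at its end, in the units of the state.
- bot.get_obs(): the state, without advancing time (a new reading comes with each control period).
- bot.camera(name): name is "scene" or "top"; returns the picture (420x560x3 uint8, blue, green, red); there is no depth.
- bot.camera_model(name): a dict with "K" (3x3 intrinsics, pixels), "dist" ([k1, k2, p1, p2, k3] as OpenCV has them; the pictures are not rectified), "world_from_camera" (4x4, takes a point from camera to world coordinates). Camera axes: x right, y down, z forward; pixel columns grow to the right and rows downward; lengths in m; the calibration is good to about 2 mm. A picture is of the moment at which its call begins. camera_model takes no time and is no camera call.
- bot.job_done(): hands the job in; it is judged then, once.
Trained networks look in the newest picture that a camera, given by its name, has taken for a name from the list of things; names that differ only in an ending like _2 or _b are one class to them, and where a whole thing is asked for, a point or a joint stands for the part that bears it (a point fixed in the world has none). Each returns a list of dicts, best first, with "score" (0 to 1); they miss things now and then, are a little off and sometimes report something else, mostly with a low value. They report only what shows in the picture. A call takes as long as a camera call. They do not tell look-alikes from the thing itself.
- bot.cut_out(camera, name): "mask" (420x560 bool, what is visible of it) and "centre" ([row, column] in pixels, amid what is visible of it).
The state is a dict: "clock": time; "joint_pos": joint angles; "joint_vel": joint speeds; "tau": joint torques, N m; "eef_pos": TCP position; "tool_rot": TCP orientation; "ft_force": force on the tool from outside, world axes, zero at the start; "ft_torque": the same for the moment, N m; "grip_width": finger opening in m; "grasp_force": force on a finger pad.
Only numpy, scipy, OpenCV 4.12 (cv2) and the standard library are available. Lean on these libraries where they do the work, as an engineer would, in place of code of your own. Each camera call takes 0.05 s, during which the arm holds its last target. There are 200 camera calls.

### The job

Lay out the overhauled valve's parts on the blue mat, each upright and centred on its white circle: the brass seat ring on the circle next to the red valve body, the hexagonal lock nut on the circle next to the aluminium bonnet (the flange with the spindle), and the white plastic guide sleeve on the middle circle between them. Stand the steel poppet, stem up, centred on top of the seat ring. Leave the rusty old ring, the spanner and the grease tin where they are.

Things in the scene. Friction and masses are not known exactly. Their poses are not given: they have to be found in the camera images.
- mat: Blue mat fixed on the bench, 130 x 580 mm, 3 mm thick, long along its y axis, which lies within 0.2 rad of world y. Origin: its middle, on its underside (z = 0); z up. Three white outlined circles with crosses, 84 mm across, are centred at x = 0, y = -115, 0, +115 mm. Valve body and bonnet stand at x = 0, y = +230 or -230 mm; which is at which end changes.
- valve_body: Red round valve body, open at the top: 90 mm diameter foot, 110 mm diameter flange with six bolt holes, 50 mm high, with a wide bore. Fixed; it stands on the mat. Origin: centre of its underside, z up.
- bonnet: Bright aluminium bonnet: 110 mm diameter flange, 20 mm thick, with a boss and an upright 26 mm diameter spindle in its centre, 80 mm high in all. Fixed; it stands on the mat. Origin: centre of its underside, z up.
- seat_ring: New seat ring: bright yellow brass ring, 62 mm outside diameter, 34 mm bore, 18 mm high, lying flat, about 0.25 kg. Loose. Origin: centre of its underside, z up.
- poppet: Bright steel poppet standing on its head with the stem up: flat round head 50 mm diameter (46 mm underneath) and 10 mm thick, a cone up to 18 mm, then a plain stem 16 mm diameter up to 62 mm high in all; about 0.2 kg. Loose. Origin: centre of its underside, z up.
- guide_sleeve: Guide sleeve: white plastic tube standing on end, 44 mm outside diameter, 28 mm bore, 45 mm high, about 0.08 kg. Loose. Origin: centre of its underside, z up.
- lock_nut: Dark steel hexagonal lock nut lying flat, 46 mm across the flats, 53 mm across the corners, 24 mm high, with a black bore look on top, about 0.22 kg. Two of its flats face its +x and -x axes, the others every 60 degrees. Loose. Origin: centre of its underside, z up.
- old_ring: Old seat ring, rusty brown, the same size as the new one (62 mm outside, 34 mm bore, 18 mm high). Bystander: leave it. Loose. Origin: centre of its underside, z up.
- spanner: Steel open-ended spanner, about 200 mm long, lying along its x axis to the left of the work. Bystander: leave it. Loose. Origin near its middle.
- grease_tin: Yellow grease tin with a black lid, 70 mm diameter, 60 mm high, to the right of the work. Bystander: leave it. Loose. Origin: centre of its underside, z up.
Mind the look-alikes: they are no part of the job. What is shaped like the poppet but pink or purple is not meant.

How it is judged:
At the end, for the whole second after the job is handed in: Seat ring on the circle next to the valve body, lock nut on the one next to the bonnet, guide sleeve on the middle one, each within 12 mm of its centre along and across the mat; poppet on the seat ring within 8 mm of its centre; all upright within 0.1 rad, as they stood at the start, and at rest (x of seat_ring in the frame of mat between -0.012 and 0.012 m and horizontal distance between seat_ring and valve_body between 0.103 and 0.127 m and horizontal distance between seat_ring and bonnet below 0.36 m and z of seat_ring in the frame of mat between 0 and 0.008 m and x of lock_nut in the frame of mat between -0.012 and 0.012 m and horizontal distance between lock_nut and bonnet between 0.103 and 0.127 m and horizontal distance between lock_nut and valve_body below 0.36 m and z of lock_nut in the frame of mat between 0 and 0.008 m and horizontal distance between guide_sleeve and mat below 0.012 m and z of guide_sleeve in the frame of mat between 0 and 0.008 m and horizontal distance between poppet and seat_ring below 0.008 m and z of poppet in the frame of mat between 0.017 and 0.026 m and linear speed of each of seat_ring, poppet, guide_sleeve, lock_nut below 0.02 m/s and angular speed of each of seat_ring, poppet, guide_sleeve, lock_nut below 0.2 rad/s and angle between each of seat_ring, poppet, guide_sleeve, lock_nut's own z axis and vertical below 0.1 rad); the robot touches nothing.
It fails at once if the rusty old ring is moved by more than 20 mm (distance of old_ring from where it was at the start of the episode above 0.02 m).
It fails at once if the spanner is moved by more than 20 mm (distance of spanner from where it was at the start of the episode above 0.02 m).
It fails at once if the grease tin is moved by more than 20 mm (distance of grease_tin from where it was at the start of the episode above 0.02 m).
It also fails if it takes over 106 s, if anything falls off the work surface, if the arm or the gripper's body presses on something with over 40 N, if the wrist force passes 120 N, or if a joint passes its speed limit or range.

## Working session

There is one attempt and no reset: what is moved stays moved. The work goes in short steps, Python scripts to look and compute and a tool call to move; the robot and the scene stay as the last step left them, time stands still between calls to the robot, and variables do not carry over. Pictures are saved under pics/ and viewed, at most 14 in all, crops included, and the job is handed in when it is done.

Besides the shell and the picture viewer there is one more tool, called after ">>>" as name(argument=value, ...), one argument or row to a line, values as JSON. move_arm: Moves the arm, as the interface text tells. Its arguments: {"type":"object","properties":{"motion":{"type":"array"},"gripper":{"type":"number"}},"required":["motion"]}

```bash
mkdir -p pics; cat > h.py <<'E'
import numpy as np, cv2
from workcell import bot
def ray(cam,px):
    m=bot.camera_model(cam);K=np.array(m["K"]);T=np.array(m["world_from_camera"])
    p=cv2.undistortPoints(np.array(px,float).reshape(-1,1,2),K,np.array(m["dist"]))[:,0]
    return T[:3,3],np.c_[p,np.ones(len(p))]@T[:3,:3].T
def at_z(cam,px,z):  # px: (col,row)
    o,d=ray(cam,px); return o+d*((z-o[2])/d[:,2])[:,None]
E
python3 - <<'E'
from h import *
for c in("scene","top"):
    im=bot.camera(c);cv2.imwrite(f"pics/{c}0.png",im)
    print(c,np.array(bot.camera_model(c)["world_from_camera"]).round(3).tolist())
H=dict(seat_ring=.018,poppet=.03,guide_sleeve=.045,lock_nut=.024,old_ring=.018,spanner=.005,grease_tin=.06,valve_body=.053,bonnet=.023,mat=.003)
for n,z in H.items():
    for r in bot.cut_out("top",n)[:4]:
        c=r["centre"]; print(n,round(r["score"],2),np.round(c),r["mask"].sum(),at_z("top",[c[1],c[0]],z)[0].round(3))
o=bot.get_obs();print(o["clock"],o["eef_pos"],o["tool_rot"],o["grip_width"])
E
```

```text
scene [[-0.115, 0.826, -0.551, 1.053], [0.993, 0.096, -0.064, 0.081], [0.0, -0.555, -0.832, 0.866], [0.0, 0.0, 0.0, 1.0]]
top [[0.006, -0.997, 0.073, 0.411], [-1.0, -0.008, -0.026, 0.022], [0.026, -0.073, -0.997, 1.411], [0.0, 0.0, 0.0, 1.0]]
seat_ring 0.48 [229. 282.] 243 [ 0.456 -0.006  0.018]
poppet 0.7 [273. 315.] 239 [ 0.335 -0.096  0.03 ]
poppet 0.68 [236. 329.] 192 [ 0.436 -0.136  0.03 ]
poppet 0.46 [201. 328.] 209 [ 0.535 -0.133  0.03 ]
guide_sleeve 0.63 [246. 181.] 193 [0.406 0.27  0.045]
lock_nut 0.48 [242. 242.] 240 [0.42  0.107 0.024]
old_ring 0.87 [249. 368.] 321 [ 0.403 -0.248  0.018]
spanner 0.69 [206. 121.] 441 [0.517 0.451 0.005]
spanner 0.21 [206. 435.] 570 [ 0.525 -0.445  0.005]
grease_tin 0.94 [205. 437.] 561 [ 0.525 -0.434  0.06 ]
valve_body 0.58 [150. 360.] 1279 [ 0.678 -0.22   0.053]
bonnet 0.62 [176. 196.] 1169 [0.604 0.237 0.023]
bonnet 0.4 [150. 356.] 1188 [ 0.684 -0.215  0.023]
mat 0.68 [164. 276.] 6519 [0.643 0.012 0.003]
0.6 [0.19782373 0.45918491 0.23131892] [2.02008696e-01 9.79383728e-01 5.34843770e-06 5.38831995e-06] 0.08537213982704032
```

View pics/top0.png

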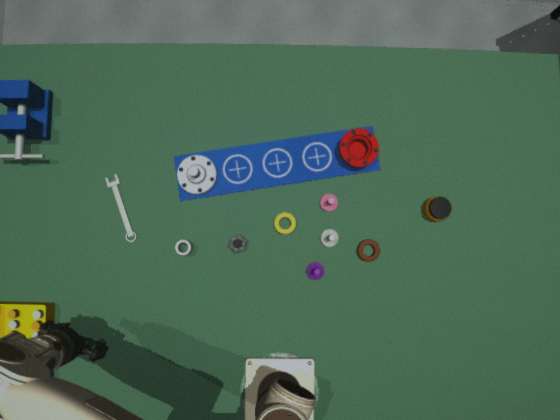

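View pics/scene0.png

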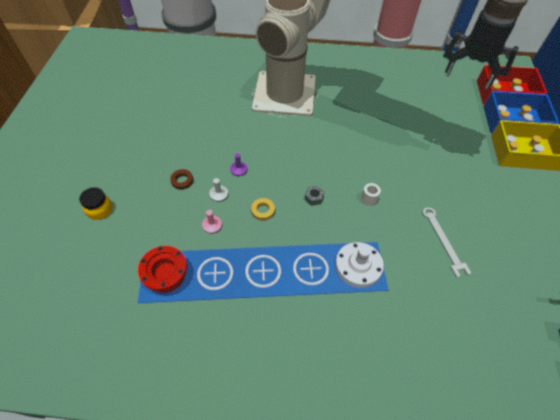

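The top view shows the red body at the right end (358,148) and the bonnet at the left (196,174). The circles are at (238,169), (277,162) and (317,156). The seat ring is at (285,223), the nut at (238,243), the sleeve at (183,247) and the steel poppet at (329,238); the pink and purple poppets are decoys.

```bash
cat >> h.py <<'E'
def blob(im,c,r,fn):
    x,y=c; sub=im[y-r:y+r,x-r:x+r]; hsv=cv2.cvtColor(sub,cv2.COLOR_BGR2HSV).astype(int)
    m=fn(hsv).astype(np.uint8)
    cs,_=cv2.findContours(m,cv2.RETR_EXTERNAL,cv2.CHAIN_APPROX_NONE)
    h=cv2.convexHull(max(cs,key=cv2.contourArea)); f=np.zeros_like(m); cv2.fillConvexPoly(f,h,1)
    M=cv2.moments(f,True); return np.array([x-r+M["m10"]/M["m00"],y-r+M["m01"]/M["m00"]]),f.sum()
notgreen=lambda h:~((h[...,0]>50)&(h[...,0]<95)&(h[...,1]>70))
E
python3 - <<'E'
from h import *
im=cv2.imread("pics/top0.png")
white=lambda h:(h[...,1]<110)&(h[...,2]>110)
C=[]
for n,c,r,f,z in [("c_bon",(238,169),18,white,.003),("c_mid",(277,162),18,white,.003),("c_val",(317,156),18,white,.003),
 ("seat",(285,223),18,lambda h:(h[...,0]<40)&(h[...,1]>100)&(h[...,2]>90),.009),
 ("popp",(329,238),16,lambda h:(h[...,1]<70)&(h[...,2]>90),.01),
 ("sleeve",(183,247),16,lambda h:(h[...,1]<70)&(h[...,2]>90),.0225),
 ("nut",(238,243),18,lambda h:(h[...,1]<75),.012),
 ("pink",(329,203),16,lambda h:(h[...,0]>130)&(h[...,1]>60),.01),("purple",(315,271),16,lambda h:(h[...,0]>120)&(h[...,1]>60),.01)]:
    p,a=blob(im,c,r,f);w=at_z("top",p,z)[0];C.append(w);print(n,p.round(1),a,w.round(4))
d=C[0]-C[2];print("mat dist",np.linalg.norm(d),"angle of +y",np.degrees(np.arctan2(-d[0],d[1])))
crop=lambda x,y,r:cv2.resize(im[y-r:y+r,x-r:x+r],(390,390),interpolation=cv2.INTER_CUBIC)
cv2.imwrite("pics/crop1.png",np.hstack([crop(238,243,16),crop(329,238,16)]))
E
```

```text
c_bon [237.2 168.5] 720 [0.6283 0.1229 0.003 ]
c_mid [277.  162.5] 723 [0.6468 0.0097 0.003 ]
c_val [316.7 156.4] 717 [ 0.6659 -0.104   0.003 ]
seat [284.6 222.8] 404 [ 0.4743 -0.013   0.009 ]
popp [329.1 237.5] 309 [ 0.4338 -0.1388  0.01  ]
sleeve [182.5 246.9] 237 [0.4043 0.2708 0.0225]
nut [237.5 243. ] 292 [0.4166 0.1187 0.012 ]
pink [328.3 202.1] 236 [ 0.534  -0.1366  0.01  ]
purple [314.6 270.5] 259 [ 0.3409 -0.0982  0.01  ]
mat dist 0.22994636694817017 angle of +y 9.40774732001539
```

View pics/crop1.png

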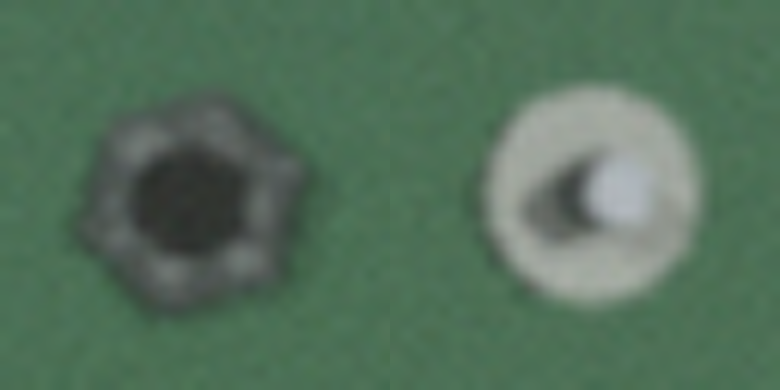

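Both circle spacings come out at 115 mm, so the calibration is good. The nut's flat normals sit at about 20° in world, so I'll use tool y = 20° for every grasp. First I'll go above the sleeve.

```bash
cat >> h.py <<'E'
def delta(p):  # world target -> tool-axis shift in cm
    from scipy.spatial.transform import Rotation as R
    o=bot.get_obs(); return (R.from_quat(o["tool_rot"]).inv().apply(np.array(p)-o["eef_pos"])*100).round(2)
E
echo
```

>>> move_arm(
  motion=[
    {"x": -26.4,"y": -9.1,"z": 11,"yaw": 46.7},
    {"x": -26.4,"y": -9.1,"z": 11,"yaw": 46.7},
    {"x": -26.4,"y": -9.1,"z": 11,"yaw": 46.7},
    {"x": -26.4,"y": -9.1,"z": 11,"yaw": 46.7},
    {"x": -26.4,"y": -9.1,"z": 11,"yaw": 46.7},
    {"x": -26.4,"y": -9.1,"z": 11,"yaw": 46.7},
    {"x": -26.4,"y": -9.1,"z": 11,"yaw": 46.7},
    {"x": -26.4,"y": -9.1,"z": 11,"yaw": 46.7},
  ],
  gripper=1,
)

```text
clock: 1.6
eef_pos: [0.4039, 0.2723, 0.122]
tool_rot: [0.573, 0.82, 0.001, 0.0]
ft_force: [0.5, -0.5, 0.1]
grip_width: 0.0853
grasp_force: 0.0
```

>>> move_arm(
  motion=[
    {"x": -0.15,"z": 4},
    {"x": -0.15,"z": 8},
    {"x": -0.15,"z": 10},
    {"x": -0.15,"z": 11.5},
    {"x": -0.15,"z": 11.5},
  ],
)

```text
invalid input at $.motion[0]: expected keys x, y, z, yaw
```

>>> move_arm(
  motion=[
    {"z": 0},
    {"z": 0},
    {"z": 0},
    {"z": 0},
    {"z": 0},
    {"z": 0},
    {"z": 0},
  ],
  gripper=-1,
)

```text
invalid input at $.motion[0]: expected keys x, y, z, yaw
```

>>> move_arm(
  motion=[
    {"x": -0.15,"y": 0,"z": 4,"yaw": 0},
    {"x": -0.15,"y": 0,"z": 8,"yaw": 0},
    {"x": -0.15,"y": 0,"z": 10,"yaw": 0},
    {"x": -0.15,"y": 0,"z": 11.5,"yaw": 0},
    {"x": -0.15,"y": 0,"z": 11.5,"yaw": 0},
  ],
)

```text
clock: 2.22
eef_pos: [0.404, 0.2701, 0.0059]
tool_rot: [0.573, 0.82, -0.001, -0.0]
ft_force: [-0.4, 0.2, -0.2]
grip_width: 0.0856
grasp_force: 0.0
```

>>> move_arm(
  motion=[
    {"x": 0,"y": 0,"z": 0,"yaw": 0},
    {"x": 0,"y": 0,"z": 0,"yaw": 0},
    {"x": 0,"y": 0,"z": 0,"yaw": 0},
    {"x": 0,"y": 0,"z": 0,"yaw": 0},
    {"x": 0,"y": 0,"z": 0,"yaw": 0},
    {"x": 0,"y": 0,"z": 0,"yaw": 0},
  ],
  gripper=-1,
)

```text
clock: 2.98
eef_pos: [0.4054, 0.2702, 0.0076]
tool_rot: [0.574, 0.819, 0.001, 0.0]
ft_force: [-2.2, -0.7, 4.5]
grip_width: 0.0433
grasp_force: 60.3
```

>>> move_arm(
  motion=[
    {"x": 0,"y": 0,"z": -4,"yaw": 0},
    {"x": 0,"y": 0,"z": -9,"yaw": 0},
    {"x": -5,"y": 2.1,"z": -9,"yaw": 0},
    {"x": -11,"y": 4.65,"z": -9,"yaw": 0},
    {"x": -16,"y": 6.8,"z": -9,"yaw": 0},
    {"x": -21,"y": 8.9,"z": -9,"yaw": 0},
    {"x": -26,"y": 11,"z": -9,"yaw": 0},
    {"x": -31,"y": 13.1,"z": -9,"yaw": 0},
    {"x": -32.8,"y": 13.9,"z": -7,"yaw": 0},
    {"x": -32.8,"y": 13.9,"z": -5,"yaw": 0},
    {"x": -32.8,"y": 13.9,"z": -5,"yaw": 0},
    {"x": -32.8,"y": 13.9,"z": -5,"yaw": 0},
  ],
)

```text
clock: 4.47
eef_pos: [0.6477, 0.0092, 0.0571]
tool_rot: [0.574, 0.819, 0.0, 0.0]
ft_force: [0.1, 0.3, -0.3]
grip_width: 0.0431
grasp_force: 61.2
```

```bash
python3 -c "
from h import *
o=bot.get_obs();print(o['eef_pos'],o['joint_pos'],delta([.6468,.0097,.010]))"
```

```text
[0.64774926 0.00922552 0.05706387] [ 1.42452168e-02  6.44559280e-01  1.66216260e-01  1.09179594e+00
 -8.02162942e-06  1.23583120e+00] [ 0.08 -0.08  4.71]
```

>>> move_arm(
  motion=[
    {"x": 0.1,"y": -0.1,"z": 2,"yaw": 0},
    {"x": 0.1,"y": -0.1,"z": 3.8,"yaw": 0},
    {"x": 0.1,"y": -0.1,"z": 4.4,"yaw": 0},
    {"x": 0.1,"y": -0.1,"z": 4.7,"yaw": 0},
    {"x": 0.1,"y": -0.1,"z": 4.7,"yaw": 0},
    {"x": 0.1,"y": -0.1,"z": 4.7,"yaw": 0},
  ],
)

```text
clock: 5.22
eef_pos: [0.6465, 0.0098, 0.0107]
tool_rot: [0.574, 0.819, 0.0, 0.0]
ft_force: [-4.6, 1.0, 5.5]
grip_width: 0.0435
grasp_force: 61.8
```

>>> move_arm(
  motion=[
    {"x": 0,"y": 0,"z": 0,"yaw": 0},
    {"x": 0,"y": 0,"z": 0,"yaw": 0},
    {"x": 0,"y": 0,"z": 0,"yaw": 0},
    {"x": 0,"y": 0,"z": 0,"yaw": 0},
    {"x": 0,"y": 0,"z": -3,"yaw": 0},
    {"x": 0,"y": 0,"z": -8,"yaw": 0},
    {"x": 0,"y": 0,"z": -10,"yaw": 0},
  ],
  gripper=1,
)

```text
clock: 6.1
eef_pos: [0.6482, 0.0096, 0.1129]
tool_rot: [0.574, 0.819, 0.002, 0.002]
ft_force: [-0.5, -0.4, -0.4]
grip_width: 0.0856
grasp_force: 0.0
```

```bash
python3 -c "
from h import *
print(delta([.4166,.1187,.10]),delta([.4166,.1187,.001]))"
```

```text
[ 18.17 -18.04   1.16] [ 18.19 -18.1   11.06]
```

>>> move_arm(
  motion=[
    {"x": 4,"y": -4,"z": 0,"yaw": 0},
    {"x": 8,"y": -8,"z": 0,"yaw": 0},
    {"x": 12,"y": -12,"z": 1,"yaw": 0},
    {"x": 16,"y": -16,"z": 2,"yaw": 0},
    {"x": 18.2,"y": -18,"z": 3,"yaw": 0},
    {"x": 18.2,"y": -18,"z": 4,"yaw": 0},
    {"x": 18.2,"y": -18,"z": 4,"yaw": 0},
    {"x": 18.2,"y": -18,"z": 4,"yaw": 0},
  ],
)

```text
clock: 7.1
eef_pos: [0.4165, 0.1189, 0.0696]
tool_rot: [0.574, 0.819, 0.001, 0.001]
ft_force: [0.1, -0.0, 0.3]
grip_width: 0.0854
grasp_force: 0.0
```

```bash
python3 -c "
from h import *
print(delta([.4166,.1187,.001]))
im=bot.camera('top');cv2.imwrite('pics/t1.png',cv2.resize(im[120:280,160:400],(780,520)))
white=lambda h:(h[...,1]<60)&(h[...,2]>110)
"
```

```text
[-0.02 -0.01  6.86]
```

View pics/t1.png

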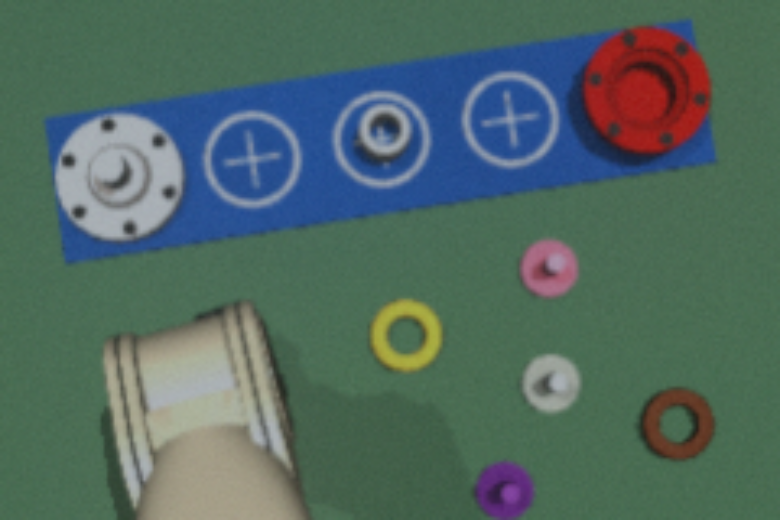

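The sleeve stands upright on the middle circle, at about (383,134) in the crop. Next is the nut.

>>> move_arm(
  motion=[
    {"x": 0,"y": 0,"z": 4,"yaw": 0},
    {"x": 0,"y": 0,"z": 6,"yaw": 0},
    {"x": 0,"y": 0,"z": 6.8,"yaw": 0},
    {"x": 0,"y": 0,"z": 6.8,"yaw": 0},
  ],
)

```text
clock: 7.65
eef_pos: [0.4153, 0.1189, 0.0012]
tool_rot: [0.574, 0.819, -0.0, -0.0]
ft_force: [-0.1, 0.1, -0.7]
grip_width: 0.0853
grasp_force: 0.0
```

>>> move_arm(
  motion=[
    {"x": 0,"y": 0,"z": 0,"yaw": 0},
    {"x": 0,"y": 0,"z": 0,"yaw": 0},
    {"x": 0,"y": 0,"z": 0,"yaw": 0},
    {"x": 0,"y": 0,"z": 0,"yaw": 0},
    {"x": 0,"y": 0,"z": 0,"yaw": 0},
    {"x": 0,"y": 0,"z": 0,"yaw": 0},
  ],
  gripper=-1,
)

```text
clock: 8.4
eef_pos: [0.4158, 0.1194, 0.0025]
tool_rot: [0.574, 0.819, 0.001, 0.001]
ft_force: [-0.4, -0.4, 4.6]
grip_width: 0.0448
grasp_force: 60.7
```

```bash
python3 -c "
from h import *
print(delta([.6283,.1229,.06]))"
```

```text
[-6.94 20.1  -5.7 ]
```

>>> move_arm(
  motion=[
    {"x": 0,"y": 0,"z": -4,"yaw": 0},
    {"x": 0,"y": 0,"z": -7,"yaw": 0},
    {"x": -1.7,"y": 5,"z": -7,"yaw": 0},
    {"x": -3.45,"y": 10,"z": -7,"yaw": 0},
    {"x": -5.2,"y": 15,"z": -7,"yaw": 0},
    {"x": -6.9,"y": 20.1,"z": -6,"yaw": 0},
    {"x": -6.9,"y": 20.1,"z": -5,"yaw": 0},
    {"x": -6.9,"y": 20.1,"z": -4,"yaw": 0},
    {"x": -6.9,"y": 20.1,"z": -4,"yaw": 0},
    {"x": -6.9,"y": 20.1,"z": -4,"yaw": 0},
  ],
)

```text
clock: 9.65
eef_pos: [0.6267, 0.1232, 0.0421]
tool_rot: [0.573, 0.819, 0.0, 0.0]
ft_force: [0.8, 0.7, -0.8]
grip_width: 0.0448
grasp_force: 61.9
```

```bash
python3 -c "
from h import *
print(delta([.6283,.1229,.0055]))"
```

```text
[-0.08  0.14  3.66]
```

>>> move_arm(
  motion=[
    {"x": -0.1,"y": 0.1,"z": 2,"yaw": 0},
    {"x": -0.1,"y": 0.1,"z": 3.1,"yaw": 0},
    {"x": -0.1,"y": 0.1,"z": 3.7,"yaw": 0},
    {"x": -0.1,"y": 0.1,"z": 3.7,"yaw": 0},
    {"x": -0.1,"y": 0.1,"z": 3.7,"yaw": 0},
  ],
)

```text
clock: 10.28
eef_pos: [0.6286, 0.1225, 0.0056]
tool_rot: [0.574, 0.819, 0.0, 0.0]
ft_force: [-3.5, -1.2, 5.7]
grip_width: 0.0449
grasp_force: 62.7
```

>>> move_arm(
  motion=[
    {"x": 0,"y": 0,"z": 0,"yaw": 0},
    {"x": 0,"y": 0,"z": 0,"yaw": 0},
    {"x": 0,"y": 0,"z": 0,"yaw": 0},
    {"x": 0,"y": 0,"z": 0,"yaw": 0},
    {"x": 0,"y": 0,"z": -3,"yaw": 0},
    {"x": 0,"y": 0,"z": -8,"yaw": 0},
    {"x": 0,"y": 0,"z": -10,"yaw": 0},
  ],
  gripper=1,
)

```text
clock: 11.15
eef_pos: [0.6306, 0.1228, 0.1078]
tool_rot: [0.574, 0.819, 0.002, 0.002]
ft_force: [0.4, 0.6, -0.5]
grip_width: 0.0851
grasp_force: 0.0
```

```bash
python3 -c "
from h import *
print(delta([.4743,-.013,.07]))"
```

```text
[ -7.41 -19.35   3.69]
```

>>> move_arm(
  motion=[
    {"x": -1.8,"y": -4.8,"z": 0,"yaw": 0},
    {"x": -3.6,"y": -9.6,"z": 0,"yaw": 0},
    {"x": -5.4,"y": -14.4,"z": 1,"yaw": 0},
    {"x": -7.4,"y": -19.2,"z": 2,"yaw": 0},
    {"x": -7.4,"y": -19.2,"z": 4,"yaw": 0},
    {"x": -7.4,"y": -19.2,"z": 4,"yaw": 0},
    {"x": -7.4,"y": -19.2,"z": 4,"yaw": 0},
  ],
)

```text
clock: 12.02
eef_pos: [0.4745, -0.0125, 0.0649]
tool_rot: [0.573, 0.819, 0.0, 0.001]
ft_force: [0.7, 1.0, 1.4]
grip_width: 0.085
grasp_force: 0.0
```

```bash
python3 -c "
from h import *
print(delta([.4743,-.013,.0]))"
```

```text
[-0.03 -0.04  6.49]
```

>>> move_arm(
  motion=[
    {"x": 0,"y": 0,"z": 4,"yaw": 0},
    {"x": 0,"y": 0,"z": 6,"yaw": 0},
    {"x": 0,"y": 0,"z": 6.5,"yaw": 0},
    {"x": 0,"y": 0,"z": 6.5,"yaw": 0},
  ],
)

```text
clock: 12.52
eef_pos: [0.4745, -0.0125, -0.0002]
tool_rot: [0.573, 0.819, 0.0, 0.0]
ft_force: [-0.6, 0.2, 0.5]
grip_width: 0.0858
grasp_force: 0.0
```

>>> move_arm(
  motion=[
    {"x": 0,"y": 0,"z": 0,"yaw": 0},
    {"x": 0,"y": 0,"z": 0,"yaw": 0},
    {"x": 0,"y": 0,"z": 0,"yaw": 0},
    {"x": 0,"y": 0,"z": 0,"yaw": 0},
    {"x": 0,"y": 0,"z": 0,"yaw": 0},
  ],
  gripper=-1,
)

```text
clock: 13.15
eef_pos: [0.4745, -0.0128, 0.0011]
tool_rot: [0.574, 0.819, 0.001, 0.001]
ft_force: [-1.2, 0.9, 8.7]
grip_width: 0.0594
grasp_force: 63.4
```

```bash
python3 -c "
from h import *
print(delta([.6659,-.104,.06]))"
```

```text
[-15.12  14.88  -5.84]
```

>>> move_arm(
  motion=[
    {"x": 0,"y": 0,"z": -4,"yaw": 0},
    {"x": 0,"y": 0,"z": -8,"yaw": 0},
    {"x": -3.8,"y": 3.7,"z": -8,"yaw": 0},
    {"x": -7.6,"y": 7.4,"z": -8,"yaw": 0},
    {"x": -11.4,"y": 11.1,"z": -8,"yaw": 0},
    {"x": -15.1,"y": 14.9,"z": -7,"yaw": 0},
    {"x": -15.1,"y": 14.9,"z": -5,"yaw": 0},
    {"x": -15.1,"y": 14.9,"z": -4,"yaw": 0},
    {"x": -15.1,"y": 14.9,"z": -4,"yaw": 0},
    {"x": -15.1,"y": 14.9,"z": -4,"yaw": 0},
  ],
)

```text
clock: 14.4
eef_pos: [0.6652, -0.1034, 0.0405]
tool_rot: [0.573, 0.819, 0.0, 0.001]
ft_force: [-0.3, 0.1, -2.7]
grip_width: 0.0588
grasp_force: 66.7
```

```bash
python3 -c "
from h import *
print(delta([.6659,-.104,.004]))"
```

```text
[-0.07  0.04  3.65]
```

>>> move_arm(
  motion=[
    {"x": -0.1,"y": 0,"z": 2,"yaw": 0},
    {"x": -0.1,"y": 0,"z": 3.1,"yaw": 0},
    {"x": -0.1,"y": 0,"z": 3.7,"yaw": 0},
    {"x": -0.1,"y": 0,"z": 3.7,"yaw": 0},
    {"x": -0.1,"y": 0,"z": 3.7,"yaw": 0},
  ],
)

```text
clock: 15.02
eef_pos: [0.6654, -0.1045, 0.0042]
tool_rot: [0.574, 0.819, 0.0, 0.0]
ft_force: [-3.4, 0.7, 6.3]
grip_width: 0.059
grasp_force: 67.5
```

>>> move_arm(
  motion=[
    {"x": 0,"y": 0,"z": 0,"yaw": 0},
    {"x": 0,"y": 0,"z": 0,"yaw": 0},
    {"x": 0,"y": 0,"z": 0,"yaw": 0},
    {"x": 0,"y": 0,"z": 0,"yaw": 0},
    {"x": 0,"y": 0,"z": -3,"yaw": 0},
    {"x": 0,"y": 0,"z": -8,"yaw": 0},
    {"x": 0,"y": 0,"z": -12,"yaw": 0},
    {"x": 0,"y": 0,"z": -12,"yaw": 0},
  ],
  gripper=1,
)

```text
clock: 16.02
eef_pos: [0.6686, -0.1052, 0.1274]
tool_rot: [0.574, 0.819, 0.002, 0.004]
ft_force: [-0.1, -0.1, -0.3]
grip_width: 0.0848
grasp_force: 0.0
```

```bash
python3 -c "
from h import *
print(delta([.4338,-.1388,.11]))"
```

```text
[  4.87 -23.23   1.53]
```

>>> move_arm(
  motion=[
    {"x": 1.2,"y": -5.5,"z": 0,"yaw": 0},
    {"x": 2.4,"y": -11,"z": 0,"yaw": 0},
    {"x": 3.6,"y": -16.5,"z": 0,"yaw": 0},
    {"x": 4.9,"y": -23,"z": 0,"yaw": 0},
    {"x": 4.9,"y": -23,"z": 2,"yaw": 0},
    {"x": 4.9,"y": -23,"z": 2,"yaw": 0},
    {"x": 4.9,"y": -23,"z": 2,"yaw": 0},
  ],
)

```text
clock: 16.9
eef_pos: [0.4334, -0.1373, 0.1024]
tool_rot: [0.574, 0.819, 0.0, 0.0]
ft_force: [0.0, -0.1, -0.5]
grip_width: 0.0856
grasp_force: 0.0
```

```bash
python3 -c "
from h import *
print(delta([.4338,-.1388,.023]))
im=bot.camera('top');cv2.imwrite('pics/t2.png',cv2.resize(im[120:280,160:400],(780,520)))
for n,c,f,z in [('seat',(317,156),lambda h:(h[...,0]<40)&(h[...,1]>100)&(h[...,2]>90),.012),('nut',(238,169),lambda h:(h[...,1]<110)&(h[...,2]<90),.027)]:
    p,a=blob(im,c,13,f);print(n,p,a,at_z('top',p,z))
"
```

```text
[-0.15 -0.02  7.94]
seat [317.08659218 155.62011173] 358 [[ 0.6664458  -0.10443526  0.012     ]]
nut [236.96296296 168.01388889] 216 [[0.62610724 0.12187673 0.027     ]]
```

View pics/t2.png

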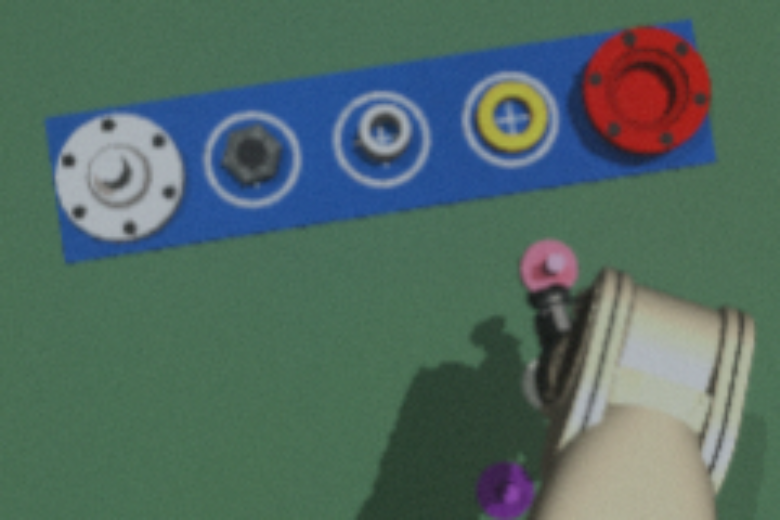

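The nut, sleeve and seat ring all sit centred in their circles. For the poppet I'll descend with the fingers half open, to clear the pink and purple decoys.

>>> move_arm(
  motion=[
    {"x": -0.15,"y": 0,"z": 0,"yaw": 0},
    {"x": -0.15,"y": 0,"z": 0,"yaw": 0},
    {"x": -0.15,"y": 0,"z": 1,"yaw": 0},
    {"x": -0.15,"y": 0,"z": 4,"yaw": 0},
    {"x": -0.15,"y": 0,"z": 7,"yaw": 0},
    {"x": -0.15,"y": 0,"z": 7.9,"yaw": 0},
    {"x": -0.15,"y": 0,"z": 7.9,"yaw": 0},
  ],
  gripper=0,
)

```text
clock: 17.82
eef_pos: [0.4326, -0.1385, 0.0228]
tool_rot: [0.574, 0.819, -0.0, -0.001]
ft_force: [1.2, -0.3, 0.7]
grip_width: 0.0427
grasp_force: 0.0
```

>>> move_arm(
  motion=[
    {"x": 0,"y": 0,"z": 0,"yaw": 0},
    {"x": 0,"y": 0,"z": 0,"yaw": 0},
    {"x": 0,"y": 0,"z": 0,"yaw": 0},
    {"x": 0,"y": 0,"z": 0,"yaw": 0},
    {"x": 0,"y": 0,"z": 0,"yaw": 0},
    {"x": 0,"y": 0,"z": 0,"yaw": 0},
  ],
  gripper=-1,
)

```text
clock: 18.58
eef_pos: [0.4343, -0.139, 0.0244]
tool_rot: [0.574, 0.819, 0.0, 0.001]
ft_force: [0.1, 0.0, 5.9]
grip_width: 0.0145
grasp_force: 58.7
```

```bash
python3 -c "
from h import *
print(delta([.6662,-.1043,.09]))"
```

```text
[-4.68 23.   -6.5 ]
```

>>> move_arm(
  motion=[
    {"x": 0,"y": 0,"z": -4,"yaw": 0},
    {"x": 0,"y": 0,"z": -9,"yaw": 0},
    {"x": 0,"y": 0,"z": -11,"yaw": 0},
    {"x": -1,"y": 5,"z": -11,"yaw": 0},
    {"x": -2,"y": 10,"z": -11,"yaw": 0},
    {"x": -3.1,"y": 15,"z": -11,"yaw": 0},
    {"x": -4.1,"y": 20,"z": -11,"yaw": 0},
    {"x": -4.7,"y": 23,"z": -10,"yaw": 0},
    {"x": -4.7,"y": 23,"z": -7,"yaw": 0},
    {"x": -4.7,"y": 23,"z": -5,"yaw": 0},
    {"x": -4.7,"y": 23,"z": -5,"yaw": 0},
    {"x": -4.7,"y": 23,"z": -5,"yaw": 0},
  ],
)

```text
clock: 20.08
eef_pos: [0.6655, -0.1043, 0.0738]
tool_rot: [0.574, 0.819, 0.0, 0.0]
ft_force: [-0.1, 0.1, -1.4]
grip_width: 0.015
grasp_force: 59.2
```

```bash
python3 -c "
from h import *
print(delta([.6662,-.1043,.045]))
im=bot.camera('scene');cv2.imwrite('pics/s1.png',cv2.resize(im[200:320,130:290],(800,600)))
"
```

```text
[-0.03  0.06  2.88]
```

View pics/s1.png

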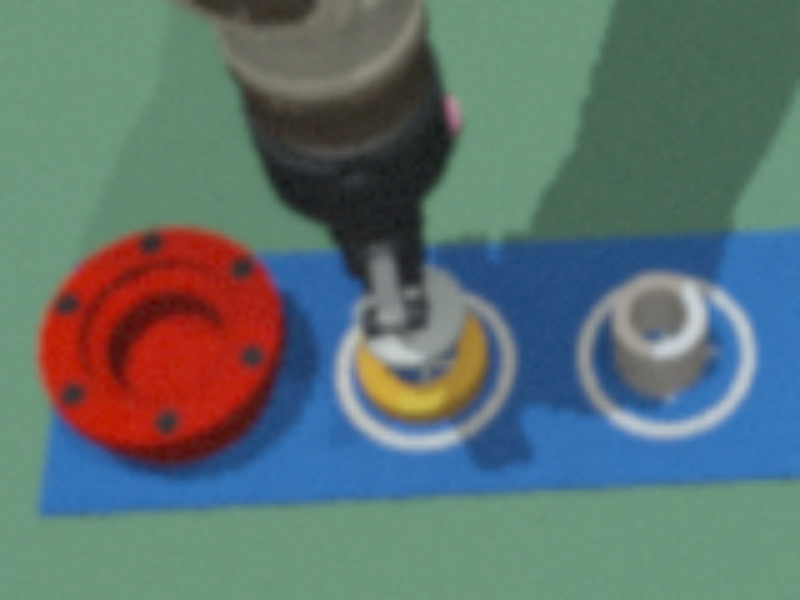

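The poppet hangs over the ring: head at crop (411,316), ring at (422,365). I'll lower it and release.

```bash
python3 -c "
from h import *
print(at_z('scene',[[212.2,263.2]],.056),at_z('scene',[[214.4,273]],.012))"
```

```text
[[ 0.66664974 -0.10178878  0.056     ]] [[ 0.67034158 -0.10141078  0.012     ]]
```

>>> move_arm(
  motion=[
    {"x": 0,"y": 0.05,"z": 1.2,"yaw": 0},
    {"x": 0,"y": 0.05,"z": 2.2,"yaw": 0},
    {"x": 0,"y": 0.05,"z": 2.6,"yaw": 0},
    {"x": 0,"y": 0.05,"z": 2.8,"yaw": 0},
    {"x": 0,"y": 0.05,"z": 2.8,"yaw": 0},
  ],
)

```text
clock: 20.75
eef_pos: [0.6661, -0.1041, 0.0455]
tool_rot: [0.574, 0.819, 0.0, 0.0]
ft_force: [-0.2, 0.6, -2.5]
grip_width: 0.0144
grasp_force: 59.6
```

>>> move_arm(
  motion=[
    {"x": 0,"y": 0.1,"z": 0.1,"yaw": 0},
    {"x": 0,"y": 0.1,"z": 0.15,"yaw": 0},
    {"x": 0,"y": 0.1,"z": 0.15,"yaw": 0},
  ],
)

```text
clock: 21.12
eef_pos: [0.6665, -0.1041, 0.0455]
tool_rot: [0.574, 0.819, -0.0, 0.0]
ft_force: [-4.4, -0.3, 6.2]
grip_width: 0.0146
grasp_force: 60.2
```

>>> move_arm(
  motion=[
    {"x": 0,"y": 0,"z": 0,"yaw": 0},
    {"x": 0,"y": 0,"z": 0,"yaw": 0},
    {"x": 0,"y": 0,"z": 0,"yaw": 0},
    {"x": 0,"y": 0,"z": 0,"yaw": 0},
    {"x": 0,"y": 0,"z": -3,"yaw": 0},
    {"x": 0,"y": 0,"z": -8,"yaw": 0},
    {"x": 0,"y": 0,"z": -12,"yaw": 0},
    {"x": 0,"y": -6,"z": -12,"yaw": 0},
    {"x": 0,"y": -12,"z": -12,"yaw": 0},
    {"x": 0,"y": -18,"z": -12,"yaw": 0},
    {"x": 0,"y": -24,"z": -12,"yaw": 0},
    {"x": 0,"y": -24,"z": -12,"yaw": 0},
  ],
  gripper=0.3,
)

```text
clock: 22.62
eef_pos: [0.4366, -0.1861, 0.1635]
tool_rot: [0.575, 0.818, -0.001, -0.002]
ft_force: [0.8, -0.4, -0.3]
grip_width: 0.0557
grasp_force: 0.0
```

```bash
python3 -c "
from h import *
a=bot.camera('scene');b=bot.camera('top')
cv2.imwrite('pics/f.png',np.hstack([cv2.resize(a[220:310,130:250],(400,300),interpolation=cv2.INTER_CUBIC),cv2.resize(b[120:195,270:370],(400,300),interpolation=cv2.INTER_CUBIC)]))
cv2.imwrite('pics/f2.png',b)
"
```

```text
(no output)
```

View pics/f.png

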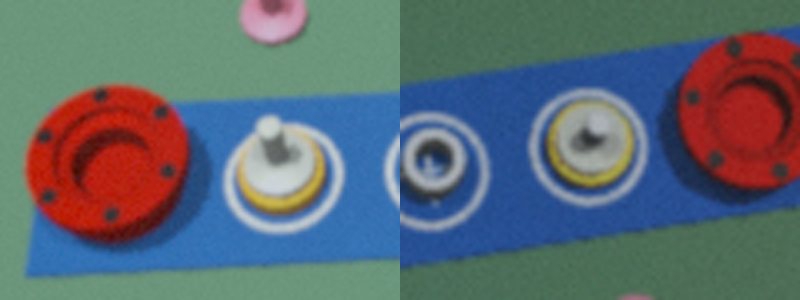

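View pics/f2.png

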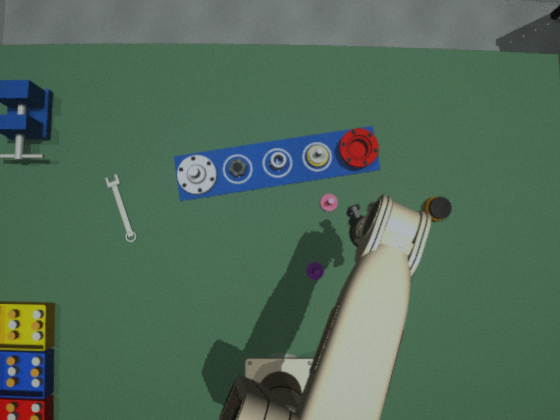

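Both views show the poppet upright on the seat ring, and nothing else has moved. I'll check the poppet-to-ring offset with numbers.

```bash
python3 -c "
from h import *
for cam,c in (('top',(317,156)),('scene',(214,271))):
    im=bot.camera(cam)
    grey=lambda h:(h[...,1]<65)&(h[...,2]>100)
    yel=lambda h:(h[...,0]>12)&(h[...,0]<38)&(h[...,1]>90)&(h[...,2]>60)
    if cam=='scene':
        r=bot.cut_out('scene','poppet')[:3]; print([(q['score'],q['centre']) for q in r])
    p,a=blob(im,c,10 if cam=='top' else 13,grey);q,b=blob(im,c,13,yel)
    print(cam,p,a,q,b,at_z(cam,p,.029),at_z(cam,q,.012))
"
```

```text
top [317.45714286 153.56428571] 280 [316.67142857 157.71071429] 280 [[ 0.6692172  -0.10394266  0.029     ]] [[ 0.66039948 -0.10325186  0.012     ]]
[(0.71, [220.5, 211.3]), (0.69, [166.8, 239.7])]
scene [213.53707865 267.27191011] 445 [214.86111111 274.10277778] 360 [[ 0.66379548 -0.10266561  0.029     ]] [[ 0.67301523 -0.09976885  0.012     ]]
```

```bash
python3 -c "
from h import *
print(bot.job_done())"
```

```text
the job is handed in; nothing more can be done
None
```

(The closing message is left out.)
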